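# Clear the taped bay and tip the stock carton down into it

### The arm

A 6-joint arm with a two-finger parallel gripper is mounted at the origin on the work surface. World frame = base frame: x ahead of the robot, y to its left, z up, the work surface at z = 0. Lengths are in m, angles in degrees, forces in N, time in s.
With the tool pointing down it reaches from about 0.3 to 0.875 m from the base axis. Payload 4.2 kg.
Tool frame: the origin (TCP) lies between the finger pads; the fingertips stand 11 mm ahead of it and the grasp point (between the pads) lies 8 mm behind it; y points along the fingers, x is the direction in which the jaws open and shut, and the axes are right-handed (so a half turn about y gives the same grasp; the last joint's range is limited). The gripper opens to 85 mm and grips with 20 to 120 N. Pads are 22 mm wide; open, the fingers measure 114 mm over their backs; the gripper's body (76 mm by 85 mm) begins 54 mm behind the grasp point. The pads swing forward as they close: fully open they stand 13 mm farther back than shut.
Start: joints at [-69.385, 18.312, 89.639, -0, 72.044, -1.146], TCP at [0.213, -0.534, 0.242] pointing down, gripper open.
Joint ranges: [-177.97, 177.97], [-48.28, 115.42], [12.27, 149.76], [-77.06, 257.06], [2.81, 150.46], [-146.56, 146.56]. Speed limits (degrees/s): [147.25, 147.25, 180, 180, 180, 180].

### API

Orientations are given as [roll, pitch, yaw] about the fixed x, y, z axes, in that order (R = Rz(yaw) Ry(pitch) Rx(roll)).
In Python, from workcell import move_to, servo_line, move_j, grip, hold, solve_ik, read_state, capture, PlanningError, close_job gives the robot as it stands. Calls block until the motion is done:
- move_to(position, orientation): joint-space move of the TCP to a pose.
- servo_line(position, rotation=None, vel=0.15): straight line of the TCP; rotation=None keeps the orientation; vel is the mean speed in m/s.
- move_j(angles): joint-space move.
- grip(opening, newtons=None): finger opening in m; newtons is the grip in N (None keeps the last); returns when the fingers have stopped.
- hold(seconds).
- solve_ik(position, orientation): joint angles nearest the present ones, or None.
- read_state(): the state.
- capture(name): name is "side" or "top"; returns a dict with "image" (480x640x3 uint8, red, green, blue), "depth" (480x640 float32, m along the optical axis (not along the pixel's ray), 0 where there is no reading), "fx", "fy", "cx", "cy" (pixels), "R" (3x3) and "t" (3): a world point X has camera coordinates R X + t. Camera axes: x right, y down, z forward; pixel columns grow to the right and rows downward; lengths in m; the calibration is good to about 2 mm. A picture is of the moment at which its call begins.
A pose or a line that the arm cannot do raises PlanningError and nothing moves.
- close_job(): hands the job in, once; it reports no verdict.
The state is a dict: "time_s": time; "qpos": joint angles; "qd": joint speeds; "joint_efforts": joint torques, N m; "eef_pos": TCP position; "orientation": TCP orientation; "force": force on the tool from outside, world axes, zero at the start; "ft_torque": the same for the moment, N m; "opening": finger opening in m.
Only numpy, scipy, OpenCV 4.12 (cv2) and the standard library are available. Lean on these libraries where they do the work, as an engineer would, in place of code of your own. Each camera call takes 0.05 s, during which the arm holds its last target. There are 200 camera calls.

### The job

With the fingertips only, push the roll of packing tape out of the yellow-taped frame until it lies completely outside it, and only then push the standing brown carton near its top so that it topples over and comes to rest flat on its broad side, wholly within the frame (it may overlap the yellow tape but not stick out past it). Do not lift the roll or the carton, and leave the blue jerrycan, the white tub and the yellow bottle where they stand.

Things in the scene. Friction and masses are not known exactly. Their poses are not given: they have to be found in the camera images.
- bay: Rectangular frame of yellow tape stuck flat on the white counter, 210 mm long (its x axis) by 140 mm wide (its y axis) over the outer edges; the tape is 18 mm wide and has no noticeable thickness. Origin: centre of the frame, on the counter; z up. The carton stands across the frame's -x end and faces along +x. Fixed.
- carton: Brown carton, paper labels on both broad faces, 160 mm tall (own z), 90 wide (y), 50 thick (x), 0.25 to 0.5 kg, evenly filled. It stands across the frame's -x end line, own x within 6 degrees of the frame's. Origin: centre of its underside. Pushed high along own +x it tips about its lower +x edge, sliding little, is past balance at 17 degrees and falls into the frame; pushed low it slides.
- carton_mid (a point): Centre of the carton, 80 mm above its underside; axes as the carton.
- carton_foot_l (a point): Point on the carton's underside edge: own (0, +45, 0) mm, mid-thickness.
- carton_foot_r (a point): Point on the carton's underside edge: own (0, -45, 0) mm, mid-thickness.
- carton_top_l (a point): Point on the carton's top edge: own (0, +45, 160) mm, mid-thickness.
- carton_top_r (a point): Point on the carton's top edge: own (0, -45, 160) mm, mid-thickness.
- roll: Roll of light-brown packing tape lying flat inside the frame, in the carton's landing place: a ring 90 mm outside diameter, 64 mm hole, 48 mm high, 0.12 to 0.2 kg. It slides easily when pushed low. Origin: centre of its underside, z up.
- roll_mid (a point): Centre of the roll's hole, half-way up (24 mm).
- jerrycan: Blue plastic jerrycan with a green cap and white labels, 75 x 110 x 136 mm high, about 0.8 kg, beyond the frame's +x end on its +y side. Loose, stands upright; a bystander. Origin: centre of its underside, z up.
- tub: White tub with a black lid, 72 mm diameter, 100 mm high, 0.45 kg, off the frame's +y side near the carton's end. Loose, stands upright; a bystander. Origin: centre of its underside, z up.
- flask: Yellow bottle with a black cap, 56 mm diameter, 130 mm high, 0.4 kg, off the frame's +y side. The frame's -y side is kept free of things. Loose, stands upright; a bystander. Origin: centre of its underside, z up.
Things that resemble listed ones, but are neither listed nor needed, are in the scene too. Of the things that look like the roll, take the one that is farthest from the robot's base at the start.

How it is judged:
By the outcome, as a careful person would: the job done as asked, in the order asked, and still so for the second after the job is handed in, with the robot touching nothing.
It also fails if it takes over 45 s, if anything falls off the work surface, if the arm or the gripper's body presses on something with over 40 N, if the wrist force passes 120 N, or if a joint passes its speed limit or range.

## Working session

There is one attempt and no reset: what is moved stays moved. The work goes in short steps, each a Python script; the robot and the scene stay as the last script left them, time stands still between calls to the robot, and variables do not carry over. Pictures are saved under pics/ and viewed, about 8 in all and at most 12, crops included, and the job is handed in when it is done.

```bash
mkdir -p pics; ls; python3 - <<'E'
from workcell import *
import cv2,numpy as np
for n in("top","side"):
    c=capture(n); cv2.imwrite(f"pics/{n}0.png",c["image"][:,:,::-1]); np.savez(f"{n}0.npz",**c)
    print(n,c["fx"],c["cx"],c["cy"],np.round(c["R"],3).tolist(),c["t"])
print(read_state())
E
```

```text
pics
top 532.9229861187276 324.5641796061679 236.18431376535503 [[-0.02, -1.0, 0.001], [-0.995, 0.019, -0.094], [0.094, -0.003, -0.996]] [0.07468957 0.59455471 0.90092047]
side 530.3138313552361 313.2222230768871 241.97938189947462 [[0.989, -0.151, 0.001], [-0.112, -0.737, -0.666], [0.101, 0.658, -0.746]] [-0.57300503  0.20116996  0.86597664]
{'time_s': 0.1, 'qpos': array([-6.93831815e+01,  1.83483046e+01,  8.96986493e+01,  1.92660362e-04,
        7.20431273e+01, -1.14602120e+00]), 'qd': array([ 0.02845069,  0.03696733, -0.14187665, -0.09024316,  0.08982146,
       -0.08834789]), 'joint_efforts': array([-8.05134405e-04, -4.16407800e+01, -2.34704268e+01, -1.53668320e-04,
        4.90318504e-03,  3.89961428e-06]), 'eef_pos': array([ 0.21305148, -0.53364705,  0.24156823]), 'orientation': array([-89.99801518,   0.09005952, -68.23721828]), 'force': array([ 0.44493059, -0.09203095,  0.26460336]), 'ft_torque': array([-0.02899942, -0.02334609,  0.02669341]), 'opening': 0.0853705351118015}
```

View pics/top0.png

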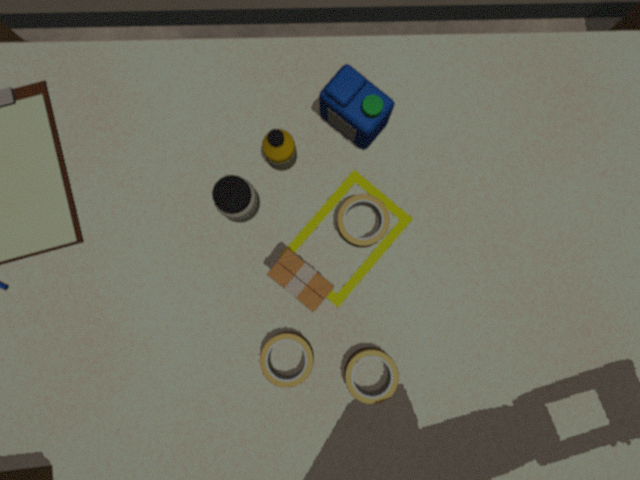

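View pics/side0.png

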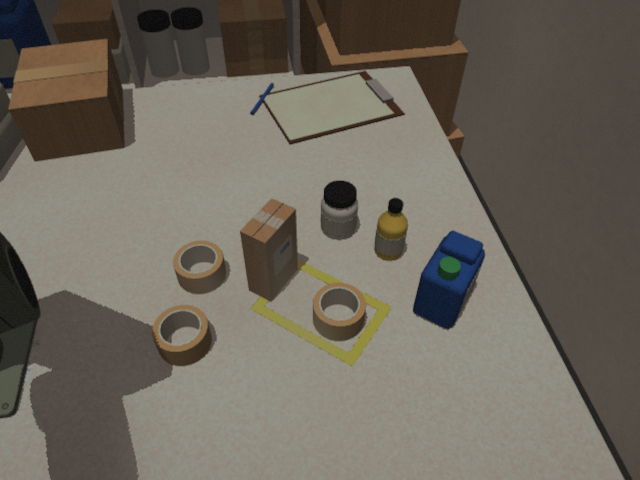

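The top view shows three rolls, at (362,220), (286,360) and (371,376). The one at (362,220) is inside the frame and is farthest from the base, which lies below the image, so it is the one meant. I'll measure everything and confirm the roll in a crop.

```bash
cat > h.py <<'E'
import cv2,numpy as np
def cloud(c):
    d=c["depth"].astype(float); v,u=np.mgrid[:480,:640]
    P=np.stack([(u-c["cx"])/c["fx"]*d,(v-c["cy"])/c["fy"]*d,d],-1)
    W=(P-c["t"])@c["R"]; W[d==0]=np.nan; return W
def proj(c,X):
    p=np.asarray(X)@np.asarray(c["R"]).T+c["t"]; return np.c_[c["fx"]*p[:,0]/p[:,2]+c["cx"],c["fy"]*p[:,1]/p[:,2]+c["cy"]]
def rect(xy):
    r=cv2.minAreaRect((xy*1000).astype(np.float32)); return np.round(r[0],1),np.round(r[1],1),round(r[2],1)
E
python3 - <<'E'
import cv2,numpy as np
from h import *
for n in("top","side"):
    c=dict(np.load(n+"0.npz")); W=cloud(c); hsv=cv2.cvtColor(c["image"],cv2.COLOR_RGB2HSV); z=W[...,2]
    y=(hsv[...,0]>22)&(hsv[...,0]<35)&(hsv[...,1]>150)&(hsv[...,2]>90)&(abs(z)<.012)
    k,l,s,_=cv2.connectedComponentsWithStats(y.astype(np.uint8),connectivity=8)
    y=np.isin(l,[i for i in range(1,k) if s[i,4]>60]); print(n,"frame",rect(W[y][:,:2]),y.sum(),"z",np.nanmedian(z[y]))
    Wp=W[y]; 
    box={"top":dict(carton=(262,335,240,312),roll=(330,395,190,250),roll2=(255,318,328,392),roll3=(338,402,344,408),jer=(315,398,60,150),tub=(208,262,170,222),flask=(258,300,122,170)),
     "side":dict(carton=(240,300,198,300),roll=(310,368,282,340),tub=(318,360,180,240),flask=(372,410,198,262),jer=(412,486,230,326))}[n]
    for k,(a,b,t,e) in box.items():
        Q=W[t:e,a:b].reshape(-1,3); Q=Q[Q[:,2]>.012]; h=np.nanpercentile(Q[:,2],98); T=Q[Q[:,2]>h-.012]
        print(k,"h",round(h,3),"toprect",rect(T[:,:2]),"all",rect(Q[:,:2]))
im=cv2.imread("pics/top0.png")[150:330,230:430]; cv2.imwrite("pics/crop0.png",cv2.resize(im,None,fx=3,fy=3,interpolation=cv2.INTER_CUBIC))
E
```

```text
top frame (array([596.2,  25.4]), array([137.8, 208.2]), 48.3) 2379 z 0.0008353714705766767
carton h 0.163 toprect (array([518.8, 101.2]), array([90.1, 50.2]), 49.8) all (array([518.8, 101.2]), array([90.1, 50.2]), 49.8)
roll h 0.051 toprect (array([621.1,  -2.6]), array([88.6, 88.9]), 43.9) all (array([621.1,  -2.6]), array([88.6, 88.9]), 43.9)
roll2 h 0.051 toprect (array([387.6, 131.6]), array([87. , 89.3]), 89.2) all (array([387.6, 131.1]), array([88.3, 89. ]), 43.4)
roll3 h 0.051 toprect (array([357.5, -10.1]), array([89., 88.]), 44.0) all (array([358. , -10.3]), array([88.9, 89.2]), 42.3)
jer h 0.137 toprect (array([811.9,   7.6]), array([94.1, 59.5]), 49.2) all (array([812. ,   7.3]), array([111.,  77.]), 49.2)
tub h 0.103 toprect (array([661.4, 213.9]), array([62.1, 62.3]), 58.6) all (array([659.3, 211.5]), array([67.8, 69.3]), 84.2)
flask h 0.132 toprect (array([745.8, 138.1]), array([25.1, 25.6]), 62.3) all (array([744.5, 137.8]), array([54.7, 54.7]), 67.5)
side frame (array([0., 0.]), array([0., 0.]), 0.0) 0 z nan
carton h 0.162 toprect (array([520.7, 100.6]), array([92.3, 52. ]), 49.8) all (array([520.8, 100. ]), array([94. , 52.7]), 49.7)
roll h 0.05 toprect (array([623.1,  -3.6]), array([91.7, 87.7]), 81.3) all (array([622.9,  -3.8]), array([89.8, 90. ]), 30.9)
tub h 0.102 toprect (array([663. , 212.5]), array([63.4, 60.5]), 80.6) all (array([661.3, 209.3]), array([67.9, 70.6]), 23.2)
flask h 0.131 toprect (array([747.4, 136. ]), array([25. , 26.2]), 0.4) all (array([744.4, 130.2]), array([43.5, 56.4]), 65.4)
jer h 0.136 toprect (array([814.1,   6. ]), array([94.4, 60. ]), 48.9) all (array([811.7,   2.7]), array([108.,  76.]), 49.5)
  return np.nanmean(a, axis, out=out, keepdims=keepdims)
```

View pics/crop0.png

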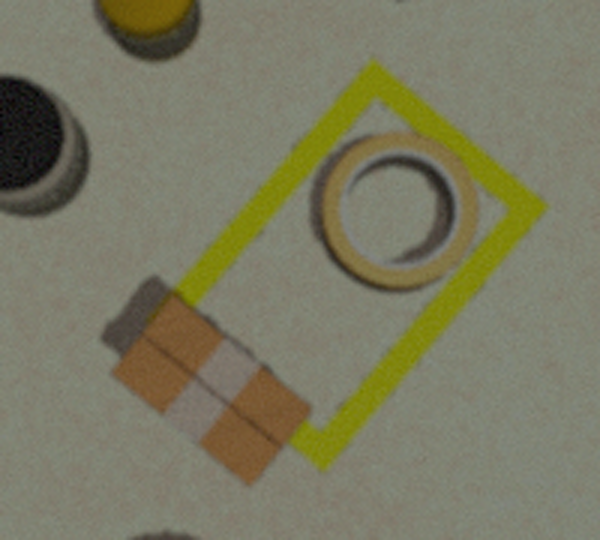

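The crop confirms the roll at (362,220), inside the frame at frame (38,-4) mm. The carton stands at frame (-107,+5.5), yawed +1.5°. If it topples without sliding it spans frame x of about -82 to +78, which fits. I'll push the roll out along -y with closed fingertips against the inside of its hole, because that contact is stable.

```bash
cat >> h.py <<'E'
a=np.radians(-41.7); F=np.array([np.cos(a),np.sin(a)]); G=np.array([-F[1],F[0]]); B=np.array([.5965,.0253])
def fr(x,y,z): return list(B+x*F+y*G)+[z]
def tof(xy): d=np.asarray(xy)-B; return np.round([d@F*1000,d@G*1000],1)
E
python3 - <<'E'
from workcell import *
from h import *
grip(0.0,30)
O=[-90,0,48.3]
move_to(fr(.038,-.004,.17),O)
servo_line(fr(.038,-.004,.028),vel=.1)
s=read_state(); print(s["time_s"],s["eef_pos"],s["force"],s["opening"],s["qpos"])
servo_line(fr(.038,-.165,.028),vel=.07)
s=read_state(); print(s["time_s"],s["eef_pos"],s["force"])
servo_line(fr(.038,-.149,.028),vel=.05)
print(read_state()["force"])
servo_line(fr(.038,-.149,.17),vel=.15)
move_to(fr(-.195,.000,.25),O)
c=capture("top"); cv2.imwrite("pics/top1.png",c["image"][:,:,::-1]); W=cloud(c)
c2=capture("side"); cv2.imwrite("pics/side1.png",c2["image"][:,:,::-1]); W2=cloud(c2)
for n,w in(("top",W),("side",W2)):
  for k,o,r,h in(("roll",fr(.038,-.155,0),.07,(.035,.06)),("carton",[.5197,.1009,0],.06,(.148,.172))):
    m=(np.hypot(w[...,0]-o[0],w[...,1]-o[1])<r)&(w[...,2]>h[0])&(w[...,2]<h[1])
    if m.sum()>20: q=rect(w[m][:,:2]); print(n,k,q,tof(q[0]/1000))
s=read_state(); print(s["time_s"],s["eef_pos"],s["qpos"])
E
```

```text
4.8333 [ 0.62269161 -0.00298916  0.02871083] [0.17509736 1.37373377 0.07753894] 0.00018568333201134514 [-1.33298385e+00  3.36749403e+01  9.81354784e+01 -6.92003453e-04
  4.81078863e+01 -4.96304559e+01]
7.2833 [ 0.51518097 -0.12310085  0.02800534] [ 0.46684173  0.62593212 -0.79418074]
[ 0.31369046  0.46265677 -0.65221151]
top roll (array([ 526.7, -109.2]), array([88.5, 88.3]), 87.2) [  37.4 -146.9]
top carton (array([518.8, 101.2]), array([90. , 50.2]), 49.7) [-108.5    5. ]
side roll (array([ 529. , -110.6]), array([89.3, 89.9]), 10.8) [  40.  -146.4]
side carton (array([520.7, 100.4]), array([92.5, 52.3]), 50.2) [-106.6    5.6]
10.0583 [0.4512733  0.15399972 0.24936539] [ 1.74748519e+01  9.18647489e+00  1.01044227e+02 -2.36612725e-02
  6.98344293e+01 -3.07247964e+01]
```

View pics/side1.png

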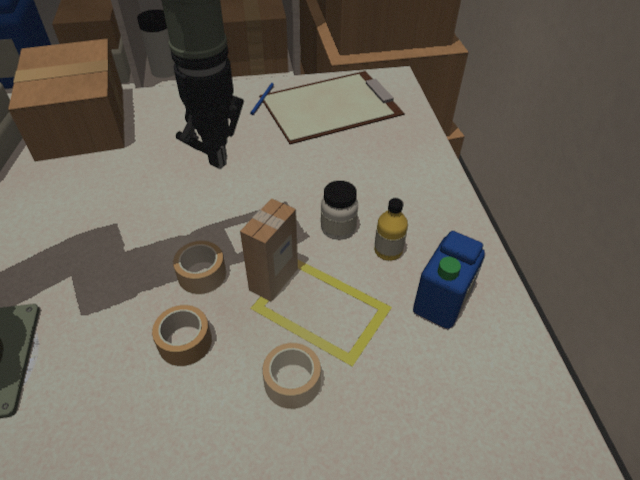

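The roll lies at frame y = -147, so its edge is about 32 mm outside the frame (image (292,375)). The carton hasn't moved. Next I topple the carton by pushing near its top along its own x.

```bash
python3 - <<'E'
from workcell import *
from h import *
b=np.radians(-40.1); u=np.array([np.cos(b),np.sin(b)]); C=np.array([.5197,.1009])
p=lambda x,z: list(C+x*u)+[z]
O=[-90,0,49.9]
move_to(p(-.085,.22),O); servo_line(p(-.085,.156),vel=.1)
servo_line(p(-.040,.156),vel=.08); print(read_state()["force"])
servo_line(p(.017,.156),vel=.06); s=read_state(); print(s["time_s"],s["force"])
hold(.7); servo_line(p(-.06,.19),vel=.2)
move_to(p(-.12,.25),O); hold(.3)
for n in("top","side"):
  c=capture(n); cv2.imwrite(f"pics/{n}2.png",c["image"][:,:,::-1]); w=cloud(c)
  for k,o,r,h in(("roll",fr(.038,-.147,0),.06,(.035,.06)),("carton",fr(0,0,0),.105,(.035,.065))):
    m=(np.hypot(w[...,0]-o[0],w[...,1]-o[1])<r)&(w[...,2]>h[0])&(w[...,2]<h[1])
    if m.sum()>20:
      q=cv2.minAreaRect((w[m][:,:2]*1000).astype(np.float32)); print(n,k,q,"corners",[tof(x/1000).tolist() for x in cv2.boxPoints(q)], "z",np.percentile(w[m][:,2],[5,95]))
print(read_state()["time_s"],read_state()["force"])
E
```

```text
[-0.25358649 -0.72853632 -1.2617213 ]
12.9167 [-0.47220936  0.05623894 -0.42723782]
top roll ((527.286376953125, -109.21185302734375), (88.83056640625, 88.22107696533203), 81.79157257080078) corners [[25.5, -207.9], [99.1, -159.2], [50.1, -85.1], [-23.5, -133.8]] z [0.04127332 0.05076855]
top carton ((602.9302978515625, 30.382789611816406), (90.14239501953125, 160.41705322265625), 49.878334045410156) corners [[-77.5, -39.2], [82.8, -34.8], [80.4, 55.3], [-80.0, 50.9]] z [0.04756187 0.05289439]
side roll ((529.014404296875, -110.10105895996094), (90.7228775024414, 87.67250061035156), 81.07611846923828) corners [[27.4, -207.9], [101.1, -160.4], [52.0, -84.1], [-21.7, -131.6]] z [0.03771377 0.04965807]
side carton ((604.5418701171875, 29.78380584716797), (93.45875549316406, 161.80044555664062), 49.922122955322266) corners [[-76.5, -40.3], [85.2, -35.7], [82.6, 57.7], [-79.2, 53.1]] z [0.04158795 0.05196737]
15.025 [-0.85403264  0.06635334  0.99086391]
```

View pics/top2.png

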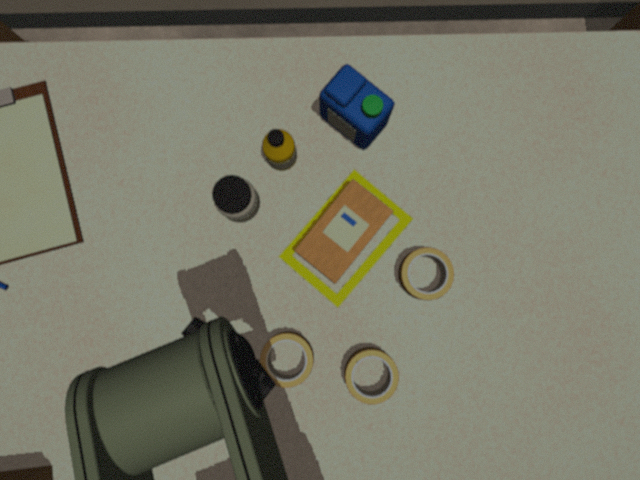

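The carton lies flat around (345,230), wholly inside the frame. The roll at (427,273) is fully outside it. The bystanders at (357,105), (278,148) and (234,195) are where they were, and the arm is clear.

```bash
python3 -c "
from workcell import *
print(close_job())"
```

```text
the job is handed in; nothing more can be done
None
```

The tape roll is completely outside the frame, and the carton was toppled after that and lies flat on its broad side within the frame. I handed the job in at about 15 s of the 45 s allowed.

- **Roll:** I pushed it out over the frame's -y side with closed fingertips against the inside of its hole. Its centre ended at frame y ≈ -147 mm, so its edge is about 32 mm clear of the tape. It had not moved when I looked again after the topple.
- **Carton:** I pushed it near its top, and it lies 50 mm high. Its corners are within x -80 to +85 and y -40 to +58 mm, against the frame's ±105 and ±70. The two cameras agreed to about 3 mm.
- **Bystanders:** The jerrycan, tub and bottle look unmoved in the last top picture; I did not re-measure their positions.
- **Forces:** The readings I took at stops along the way were all under 2 N; I did not log the wrist force during the pushes. No check failed.

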